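Line up a floating equipment bracket with a tapered drift

ROBOT

A 6-joint arm with a two-finger parallel gripper is mounted at the origin on the work surface. World frame = base frame: x ahead of the robot, y to its left, z up, the work surface at z = 0. Lengths are in m, angles in degrees, forces in N, time in s.
With the tool pointing down it reaches from about 0.375 to 0.9 m from the base axis. Payload 3.1 kg.
Tool frame: the origin (TCP) lies at the very end of the fingers, on their centre line; the grasp point (between the pads) lies 19 mm behind it (bot.hold_point_z is the z of the grasp point in the tool frame, in m); z points along the fingers, y is the direction in which the jaws open and shut (so a half turn about z gives the same grasp; the last joint's range is limited). The gripper opens to 87 mm and grips with 3 to 60 N. Pads are 19 mm wide; open, the fingers measure 117 mm over their backs; the gripper's body (75 mm by 190 mm) begins 51 mm behind the grasp point.
Start: joints at [65.46, 30.224, 82.088, -0, 67.689, -10.227], TCP at [0.154, 0.606, 0.223] pointing down, gripper open.
Joint ranges: [-176.69, 176.69], [-43.24, 126.21], [12.49, 139.97], [-82, 262], [0, 151.66], [-163.58, 163.58]. Speed limits (degrees/s): [159.86, 159.86, 180, 180, 180, 180].

INTERFACE

Orientations are given as a 3x3 rotation matrix whose columns are the frame's x, y, z axes.
In Python, from rig import bot gives the robot as it stands.
- The arm moves only by the tool servo_tool, never from a script. Its argument "increments" is a list of rows, each a list of 3 entries, a list of its own where there are three numbers: the closure, from 0 (fully open) to 1 (shut), then the shift along the tool's x, y, z in mm, then the turn about the tool's z in degrees. In form: [[claw, [x, y, z], turn], ...]. A call has 1 to 5 rows; each row shifts and turns the commanded pose from where the row before left it, along the tool's axes as they then stand; what a row does not reach is not made up. A row lasts 1/8 s, in which the tool goes at most 62.5 mm and 10.7 degrees, less where a joint would pass 70% of its speed; a pose out of reach is approached as far as the arm can. A call with a gripper value outside its range is refused whole. The fingers move at their own pace and stop on an object; the grip force is fixed at half the most. Time passes only in rows, so rows that do not move let the fingers close. It gives the time, the measured TCP pose, the force and the opening at its end, in the units of the state.
- bot.read_state(): the state, without advancing time (a new reading comes with each control period).
- bot.capture(name): name is "scene" or "top" or "wrist"; returns (picture, depth): 384x512x3 uint8, blue, green, red; 384x512 float32, m along the optical axis (not along the pixel's ray), 0 where there is no reading.
- bot.camera_info(name): a dict with "K" (3x3 intrinsics, pixels), "R" (3x3) and "t" (3): a world point X has camera coordinates R X + t; the wrist camera has in their place "mount" (4x4, takes a point from camera to tool coordinates, whose origin is the TCP and whose axes are the flange's). Camera axes: x right, y down, z forward; pixel columns grow to the right and rows downward; lengths in m; the calibration is good to about 2 mm. The wrist camera is an equidistant fisheye: a pixel r from the principal point sees the ray r / f radians off the axis. A picture is of the moment at which its call begins: read the wrist's pose just before it. camera_info takes no time and is no camera call.
- bot.hand_in(): hands the job in, once; it reports no verdict.
Trained networks look in the newest picture that a camera, given by its name, has taken for a name from the list of things; names that differ only in an ending like _2 or _b are one class to them, and where a whole thing is asked for, a point or a joint stands for the part that bears it (a point fixed in the world has none). Each returns a list of dicts, best first, with "p" (0 to 1); they miss things now and then, are a little off and sometimes report something else, mostly with a low value. They report only what shows in the picture. A call takes as long as a camera call. They do not tell look-alikes from the thing itself.
- bot.find_in(camera, thing): "bbox" ([left, top, right, bottom] in pixels, round what is visible of it).
- bot.trace(camera, thing): "region" (384x512 bool, what is visible of it) and "bbox" ([left, top, right, bottom] in pixels, round what is visible of it).
The state is a dict: "time_s": time; "joint_positions": joint angles; "qvel": joint speeds; "tau": joint torques, N m; "position": TCP position; "tcp_rot": TCP orientation; "force": force on the tool from outside, world axes, zero at the start; "moment": the same for the moment, N m; "opening": opening from 0.0 (shut) to 1.0 (fully open).
Only numpy, scipy, OpenCV 4.12 (cv2) and the standard library are available. Lean on these libraries where they do the work, as an engineer would, in place of code of your own. Each camera call takes 0.05 s, during which the arm holds its last target.

TASK

Take the tapered steel drift out of its wooden stand and push it down through the hole in the bracket and the hole in the nut plate hidden below, which is out of line to an unknown side: feel for it with the tip, then let the taper draw the bracket into line, press the drift fully home with its collar flush on the bracket, and leave it standing there. Be gentle: never press or pry on the frame with more than about 25 N, let only the drift move the bracket (do not push it with the gripper), and leave the screwdriver, handset and tray alone.

Things in the scene. Friction and masses are not known exactly. Their poses are not given: they have to be found in the camera images.
- drift: Loose steel drift, 110 to 180 g, upright in the stand. Origin: centre of its collar's underside, z up its axis. Above: collar 24 mm across, 5 mm thick, then a square grip 16 x 16 mm (sides along x and y) up to z = +57 mm. Below: round shank 12 mm across for 18 mm, then a 38 mm taper to a blunt tip 3 mm across at z = -56 mm.
- stand: Fixed wooden block 60 x 60 x 62 mm high with a 14.5 mm upright through hole in its middle. Origin: centre of its underside. The drift's collar rests on its top.
- frame: Fixed open aluminium equipment frame, base 150 (x) by 230 mm (y), origin under its centre. A steel rail with a flat nut plate, top at z = 64 mm, 6 mm thick, runs along y under the bracket. The nut plate's one hole, 13.5 mm across, lies 8 mm from x = y = 0 in a direction that is not known and differs each time. The nut plate does not move. Below its hole the frame is clear down to z = 4 mm.
- bracket: Dark steel plate 60 mm wide, 6 mm thick, 1 mm above the nut plate, held down but floating: it slides level at least 10 mm in x and y with about 4 N friction, does not turn and stays where left. Origin: centre of the upper mouth of its one hole, 13.5 mm across, starting within 0.5 mm of the frame's x = y = 0; z up. Spans y -55 to 135 mm; white block 10 mm high at y 82 to 122.
- screwdriver: Bystander: loose screwdriver lying on the bench.
- handset: Bystander: loose black telephone handset, about 210 mm long and 42 mm high, lying on the bench.
- tray: Bystander: loose open grey parts tray 100 x 140 x 35 mm.
Things that resemble listed ones, but are neither listed nor needed, are in the scene too. Of the things that look like the drift, the smallest one is meant.

How it is judged:
By the outcome, as a careful person would: the job done as asked, in the order asked, and still so for the second after the job is handed in, with the robot touching nothing.
It also fails if it takes over 64 s, if anything falls off the work surface, if the arm or the gripper's body presses on something with over 40 N, if the wrist force passes 120 N, or if a joint passes its speed limit or range.

## Working session

There is one attempt and no reset: what is moved stays moved. The work goes in short steps, Python scripts to look and compute and a tool call to move; the robot and the scene stay as the last step left them, time stands still between calls to the robot, and variables do not carry over. Pictures are saved under pics/ and viewed, and the job is handed in when it is done.

Besides the shell and the picture viewer there is one more tool, called after "Emit:" as name(argument=value, ...) on one line, values as JSON. servo_tool: Moves the arm, as the interface text tells. Its arguments: {"type":"object","properties":{"increments":{"type":"array","items":{"type":"array"}}},"required":["increments"]}

```bash
ls; mkdir -p pics
cat > h.py <<'E'
import numpy as np, cv2
from rig import bot
def world(cam,u,v,d):
    i=bot.camera_info(cam);K=np.array(i['K']);R=np.array(i['R']);t=np.array(i['t'])
    c=np.array([(u-K[0,2])/K[0,0]*d,(v-K[1,2])/K[1,1]*d,d]);return R.T@(c-t)
def cloud(cam,dep):
    i=bot.camera_info(cam);K=np.array(i['K']);R=np.array(i['R']);t=np.array(i['t'])
    v,u=np.mgrid[:384,:512];c=np.stack([(u-K[0,2])/K[0,0]*dep,(v-K[1,2])/K[1,1]*dep,dep],-1)
    return (c-t)@R
E
python3 - <<'E'
from h import *
s=bot.read_state();print(s['position'],s['force'],s['opening'],s['time_s'],np.round(s['tcp_rot'],3))
for c in ['scene','top']:
    p,d=bot.capture(c);cv2.imwrite(f'pics/{c}0.png',p);np.save(f'pics/{c}0.npy',d)
    for th in ['drift','stand','frame','bracket']:
        for r in bot.find_in(c,th):print(c,th,np.round(r['p'],2),np.round(r['bbox']))
    i=bot.camera_info(c);print(i)
E
```

```text
pics
[0.15416373 0.60492246 0.22156681] [-0.06409658 -0.015874    0.55777881] 1.0004190319613964 0.0 [[-0.969  0.247 -0.001]
 [ 0.247  0.969 -0.002]
 [ 0.    -0.002 -1.   ]]
scene drift 0.93 [116. 229. 132. 276.]
scene drift 0.7 [134. 191. 144. 237.]
scene drift 0.44 [152. 219. 163. 241.]
scene stand 0.67 [141. 227. 169. 264.]
scene frame 0.93 [215. 146. 288. 215.]
scene bracket 0.72 [237. 149. 280. 185.]
scene bracket 0.67 [143. 224. 173. 267.]
{'K': array([[459.4430984 ,   0.        , 254.41690781],
       [  0.        , 459.4430984 , 194.42284328],
       [  0.        ,   0.        ,   1.        ]]), 'R': array([[ 0.74265975,  0.66945009,  0.01711935],
       [ 0.42857367, -0.45548777, -0.78029193],
       [-0.51456885,  0.58682831, -0.62518112]]), 't': array([-0.47713265, -0.18291082,  1.68054356])}
top drift 0.67 [364. 221. 378. 233.]
top drift 0.65 [361. 256. 381. 268.]
top drift 0.56 [399. 211. 422. 229.]
top drift 0.53 [350. 214. 380. 246.]
top drift 0.44 [115. 205. 144. 278.]
top stand 0.93 [354. 216. 378. 244.]
top frame 0.73 [174. 218. 246. 260.]
top frame 0.68 [177. 200. 272. 272.]
top bracket 0.95 [179. 220. 247. 260.]
{'K': array([[406.30683278,   0.        , 251.95182673],
       [  0.        , 406.30683278, 199.06246272],
       [  0.        ,   0.        ,   1.        ]]), 'R': array([[-0.02271063, -0.99942767, -0.02507119],
       [-0.99011421,  0.02595681, -0.13784086],
       [ 0.13841273,  0.02169289, -0.99013703]]), 't': array([0.07270198, 0.61368148, 1.12777028])}
```

Run:
```python
from h import *
p=cv2.imread('pics/scene0.png');q=cv2.imread('pics/top0.png')
cv2.imwrite('pics/a.png',cv2.resize(p[130:310,90:330],(800,600),interpolation=cv2.INTER_CUBIC))
cv2.imwrite('pics/b.png',cv2.resize(q[150:350,100:440],(800,470),interpolation=cv2.INTER_CUBIC))
```

```text
(no output)
```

View pics/a.png

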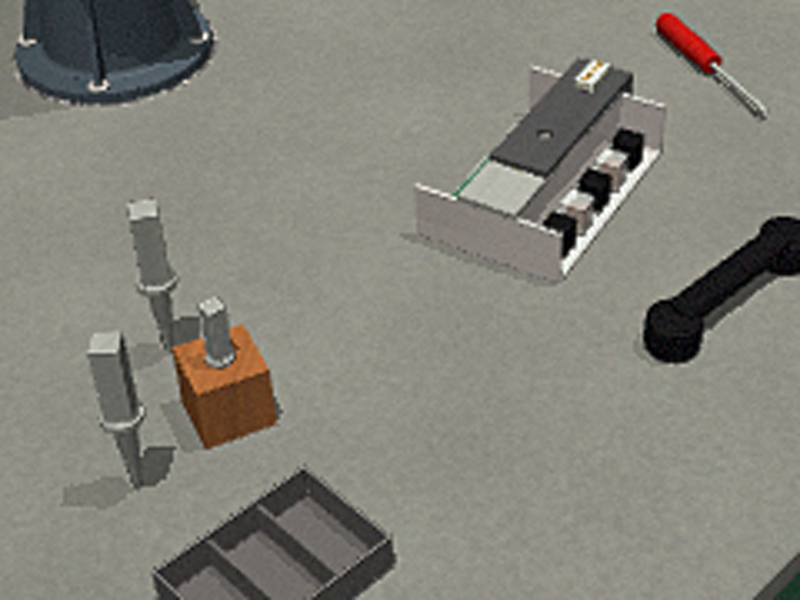

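View pics/b.png

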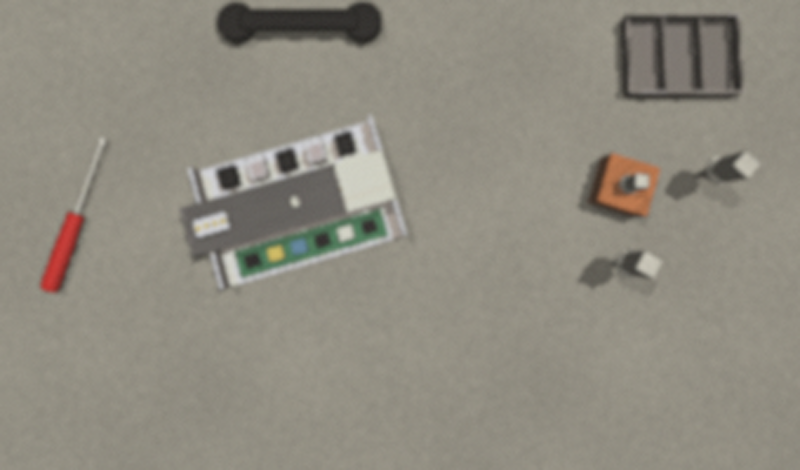

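View pics/scene0.png

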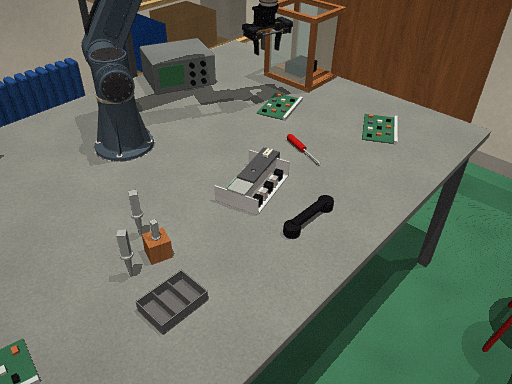

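Drift candidates: scene (124,252) and (139,214), both taller and standing free, and (157,230), the shortest, in the wooden stand. The last one fits: it is the smallest and upright in the stand. In the enlarged crop (pics/a.png) it is at about (215,330). Next I measure poses.

Run:
```python
from h import *
for c in ['top','scene']:
    d=np.load(f'pics/{c}0.npy');P=cloud(c,d);ok=d>0
    def sel(b,z0,z1):
        m=np.zeros(d.shape,bool);m[b[1]:b[3],b[0]:b[2]]=1
        return m&ok&(P[...,2]>z0)&(P[...,2]<z1)
    def rect(m,n):
        q=P[m]
        if len(q)<4:print(n,len(q));return
        r=cv2.minAreaRect((q[:,:2]*1000).astype(np.float32));print(c,n,len(q),'mean',q.mean(0).round(4),'rect',np.round(r[0],1),np.round(r[1],1),round(r[2],1))
    bs={'top':[340,205,385,250],'scene':[135,205,180,275]}[c]
    rect(sel(bs,.057,.066),'standtop')
    rect(sel(bs,.105,.135),'drifttop')
    rect(sel(bs,.075,.135),'grip')
    bf={'top':[170,190,280,280],'scene':[205,135,295,220]}[c]
    rect(sel(bf,.066,.075),'bracket')
    rect(sel(bf,.0765,.09),'white')
    rect(sel(bf,.02,.2),'frameall')
    # hole: low points inside bracket
    m=sel(bf,-.01,.3); z=P[...,2]
    print(c,'table z',np.median(P[300:350,300:400][...,2]))
d=np.load('pics/top0.npy');P=cloud('top',d)
print((P[228:246,214:236,2]*1000).round(0).astype(int))
print((P[215:240,355:380,2]*1000).round(0).astype(int))
for box in [(395,205,430,235),(355,250,390,275)]:
  q=P[box[1]:box[3],box[0]:box[2]].reshape(-1,3);h=q[:,2].max();t=q[q[:,2]>h-.01];print('lookalike',h,t.mean(0))
```

```text
top standtop 375 mean [ 0.5218 -0.2582  0.0621] rect [ 521.8 -259.9] [60.9 60.3] 70.5
top drifttop 48 mean [ 0.5216 -0.2587  0.1175] rect [ 521.9 -259.8] [16.2 16.2] 83.8
top grip 66 mean [ 0.5214 -0.2575  0.1092] rect [ 521.9 -259.6] [16.1 16.5] 81.6
top bracket 1373 mean [0.5045 0.1613 0.0708] rect [512.6 146.7] [ 69.2 248.9] 14.5
top white 114 mean [0.487  0.2277 0.0808] rect [499.9 169.7] [ 47. 179.] 10.4
top frameall 2562 mean [0.5155 0.1476 0.0625] rect [508.5 145. ] [148.8 250. ] 14.7
top table z 0.0004154349879436261
scene standtop 331 mean [ 0.5266 -0.2653  0.0618] rect [ 497.8 -252.8] [ 60.5 124.2] 70.9
scene drifttop 80 mean [ 0.503  -0.2612  0.1144] rect [ 486.4 -259.6] [15.8 96.7] 84.0
scene grip 211 mean [ 0.494  -0.2601  0.0991] rect [ 482.5 -258.4] [ 25.4 108.1] 79.0
scene bracket 642 mean [0.5109 0.1546 0.0705] rect [513.2 142.6] [ 63.5 253.9] 15.1
scene white 52 mean [0.4904 0.23   0.0804] rect [489.6 229.1] [21.2 41. ] 17.2
scene frameall 2051 mean [0.5301 0.1279 0.0532] rect [488.7 181.1] [245.9 493.8] 38.0
scene table z -0.7495620119139341
[[  72   71   70   76  
[... 4724 characters left out ...]
63   63   64   60   61   60   63   64   -1    1    2]
 [  61   56   63   63   59   62   61   62   61   60   64   67   64   61
    64   65   60   61   64   62   59   -4   -3   -4    4]
 [  39   44   53   59   61   60   63   63   64   60   63   61   61   61
    61   61   65   61   64   63   60   -2   -1    1   -2]
 [  13   20   30   32   38   50   59   61   64   63   61   62   63   67
    61   65   64   61   67   63   63    0    3    0    0]
 [  -2   -2    8    8   17   26   34   42   48   55   65   63   62   66
    63   62   65   65   65   61    0    1    1    1    1]]
lookalike 1.203060216716522 [0.45316809 0.03226656 1.20306022]
lookalike 1.203060216716522 [0.45316809 0.03226656 1.20306022]
```

Run:
```python
from h import *
c='top'
d=np.load('pics/top0.npy');P=cloud('top',d);ok=(d>0)&(P[...,2]<.3)
for box in [(395,205,430,235),(355,250,390,275)]:
  q=P[box[1]:box[3],box[0]:box[2]][ok[box[1]:box[3],box[0]:box[2]]];h=np.percentile(q[:,2],99);t=q[q[:,2]>h-.015];print('lookalike',h.round(3),t.mean(0).round(3),t.min(0).round(3),t.max(0).round(3))
m=np.zeros(d.shape,bool);m[233:238,222:227]=1;m&=(P[...,2]<.069)
print('hole pts at',P[m][:,:2].mean(0).round(4), world('top',224.7,235.3,d[230,224]))
f=np.zeros(d.shape,bool);f[190:280,170:280]=1;f&=ok
q=P[f&(P[...,2]>.075)];print('high in frame',q.max(0),np.percentile(q[:,2],[50,90,99]))
for y0 in range(4,30,2):
  k=q[(q[:,1]>y0/100)&(q[:,1]<(y0+2)/100)];print(y0,len(k),k.max(0).round(3) if len(k) else '',k.min(0).round(3) if len(k) else '')
i=bot.camera_info('wrist');print(i)
# dark bracket edges: color seg
r=bot.trace('top','bracket')[0];m=r['region']&(P[...,2]>.062)&(P[...,2]<.078)
rr=cv2.minAreaRect((P[m][:,:2]*1000).astype(np.float32));print(rr)
```

```text
lookalike 0.16 [ 0.534 -0.362  0.157] [ 0.52  -0.379  0.145] [ 0.548 -0.349  0.163]
lookalike 0.161 [ 0.429 -0.25   0.157] [ 0.416 -0.264  0.147] [ 0.443 -0.237  0.164]
hole pts at [0.5127 0.1379] [0.51163466 0.13536325 0.06979848]
high in frame [0.54728303 0.26474367 0.0858766 ] [0.07910381 0.08323708 0.0854893 ]
4 0  
6 0  
8 9 [0.547 0.098 0.079] [0.503 0.081 0.075]
10 8 [0.545 0.118 0.077] [0.487 0.101 0.075]
12 5 [0.532 0.14  0.076] [0.496 0.123 0.075]
14 7 [0.532 0.159 0.079] [0.477 0.151 0.075]
16 6 [0.519 0.179 0.076] [0.483 0.162 0.075]
18 5 [0.522 0.198 0.077] [0.5   0.181 0.075]
20 23 [0.506 0.22  0.083] [0.464 0.204 0.075]
22 60 [0.517 0.24  0.086] [0.465 0.22  0.075]
24 43 [0.501 0.259 0.085] [0.452 0.241 0.075]
26 3 [0.507 0.265 0.077] [0.474 0.262 0.075]
28 0  
{'K': array([[297.31863964,   0.        , 252.2991133 ],
       [  0.        , 297.31863964, 188.48993148],
       [  0.        ,   0.        ,   1.        ]]), 'mount': array([[-7.84888710e-04, -9.64532802e-01, -2.63961850e-01,
         7.31182288e-02],
       [ 9.99999542e-01, -9.01509709e-04,  3.20680185e-04,
        -5.23802357e-04],
       [-5.47270728e-04, -2.63961478e-01,  9.64533068e-01,
        -1.61290529e-01],
       [ 0.00000000e+00,  0.00000000e+00,  0.00000000e+00,
         1.00000000e+00]])}Traceback (most recent call last):
  File "<stdin>", line 14, in <module>
IndexError: list index out of range
```

Emit:
servo_tool(increments=[[0,[-40,-27,6],0],[0,[-45,-31,8],0],[0,[-45,-31,8],0],[0,[-45,-31,8],0],[0,[-45,-31,8],0]])

```text
time_s: 1.18
position: [0.3315, 0.4038, 0.1846]
tcp_rot: [[-0.969, 0.247, 0.001], [0.247, 0.969, 0.001], [-0.001, 0.001, -1.0]]
force: [0.3, 0.7, 0.6]
opening: 1.0
```

Emit:
servo_tool(increments=[[0,[-45,-31,9],0],[0,[-45,-31,9],0],[0,[-45,-31,9],0],[0,[-45,-31,9],0],[0,[-45,-31,9],0]])

```text
time_s: 1.8
position: [0.5114, 0.1977, 0.1395]
tcp_rot: [[-0.969, 0.247, 0.001], [0.247, 0.969, 0.0], [-0.001, 0.001, -1.0]]
force: [2.0, 0.2, -0.2]
opening: 0.999
```

Emit:
servo_tool(increments=[[0,[-42,-30,10],0],[0,[0,0,0],0],[0,[0,0,0],0]])

```text
time_s: 2.17
position: [0.5427, 0.1597, 0.1294]
tcp_rot: [[-0.969, 0.248, -0.001], [0.248, 0.969, 0.0], [0.001, -0.0, -1.0]]
force: [-0.5, -0.6, 0.3]
opening: 1.002
```

```bash
cat >> h.py <<'E'
def wproj(X,s):
    i=bot.camera_info('wrist');K=np.array(i['K']);M=np.array(i['mount']);R=np.array(s['tcp_rot']);p=np.array(s['position'])
    T=(np.atleast_2d(X)-p)@R; C=(T-M[:3,3])@M[:3,:3]
    th=np.arctan2(np.hypot(C[:,0],C[:,1]),C[:,2]);ph=np.arctan2(C[:,1],C[:,0]);r=th*K[0,0]
    return np.stack([K[0,2]+r*np.cos(ph),K[1,2]+r*np.sin(ph)],1)
def wray(u,v,s,z):
    i=bot.camera_info('wrist');K=np.array(i['K']);M=np.array(i['mount']);R=np.array(s['tcp_rot']);p=np.array(s['position'])
    a,b=u-K[0,2],v-K[1,2];r=np.hypot(a,b);th=r/K[0,0];ph=np.arctan2(b,a)
    c=np.array([np.sin(th)*np.cos(ph),np.sin(th)*np.sin(ph),np.cos(th)])
    D=R@(M[:3,:3]@c);O=R@M[:3,3]+p
    return O+D*(z-O[2])/D[2]
E
python3 - <<'E'
from h import *
s=bot.read_state();p,d=bot.capture('wrist');s2=bot.read_state()
print(s['position'],s['time_s'],s2['time_s'])
cv2.imwrite('pics/w1.png',p);np.save('pics/w1.npy',d)
import pickle;pickle.dump(s,open('pics/w1.pkl','wb'))
u,v=wproj([0.5117,0.136,0.071],s)[0];print(u,v)
u,v=int(u),int(v)
c=p[max(0,v-50):v+50,max(0,u-60):u+60];cv2.imwrite('pics/w1c.png',cv2.resize(c,None,fx=6,fy=6,interpolation=cv2.INTER_CUBIC))
E
```

```text
[0.54274262 0.15967138 0.12943936] 2.175 2.225
212.65405233899162 174.392392029526
```

View pics/w1.png

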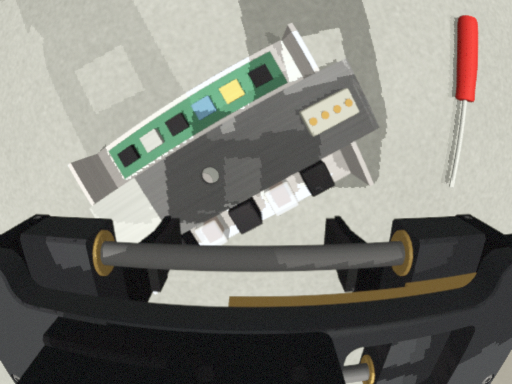

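View pics/w1c.png

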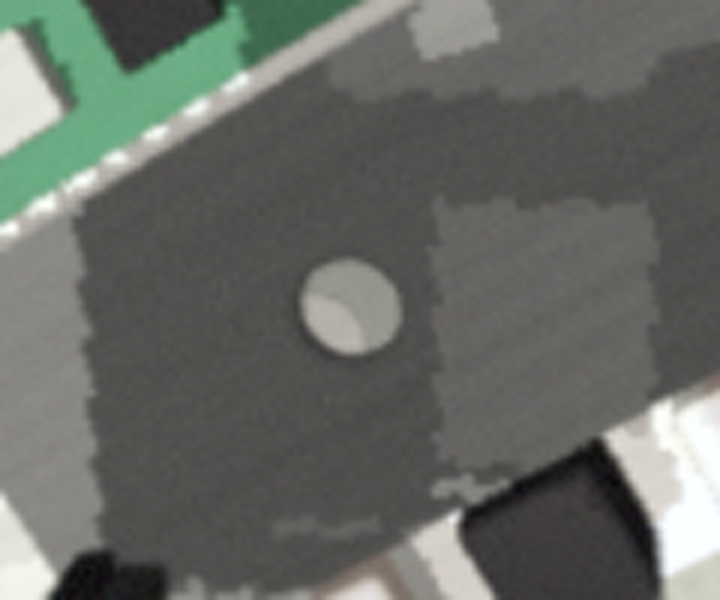

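Emit:
servo_tool(increments=[[0,[-25,-16,15],0],[0,[-25,-16,15],0],[0,[0,0,0],0]])

```text
time_s: 2.6
position: [0.5838, 0.1165, 0.099]
tcp_rot: [[-0.969, 0.247, -0.001], [0.247, 0.969, 0.0], [0.001, -0.0, -1.0]]
force: [-0.4, 0.8, -0.2]
opening: 1.0
```

Run:
```python
from h import *
s=bot.read_state();p,d=bot.capture('wrist')
print(s['position'],s['time_s'])
cv2.imwrite('pics/w2.png',p)
import pickle;pickle.dump(s,open('pics/w2.pkl','wb'))
u,v=wproj([0.5117,0.136,0.071],s)[0];print(u,v)
u,v=int(u),int(v)
c=p[max(0,v-30):v+30,max(0,u-40):u+40];print(max(0,v-30),max(0,u-40));cv2.imwrite('pics/w2c.png',cv2.resize(c,None,fx=10,fy=10,interpolation=cv2.INTER_CUBIC))
```

```text
[0.58384747 0.1164662  0.09900657] 2.6
254.69974923081372 106.55217417924878
76 214
```

View pics/w2c.png

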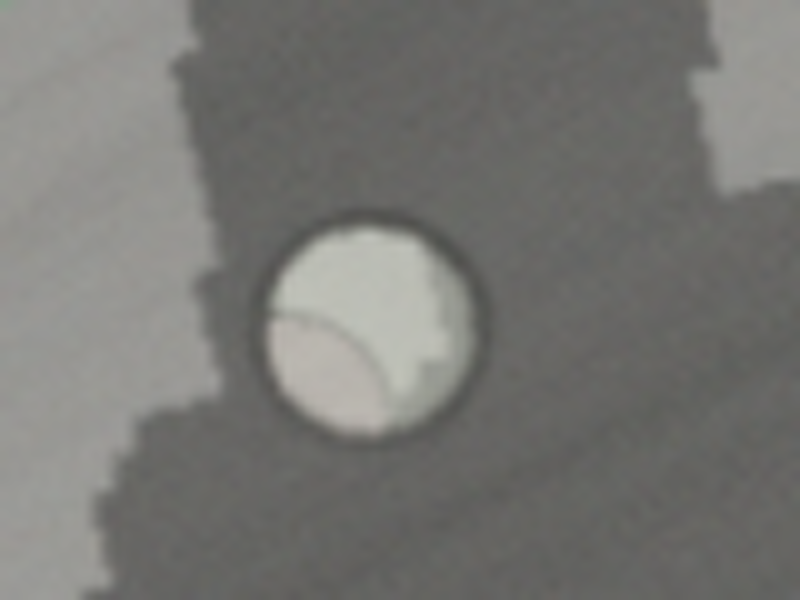

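Run:
```python
from h import *
import pickle
from scipy.optimize import least_squares
s=pickle.load(open('pics/w2.pkl','rb'))
A=np.array([(275,312),(310,318),(340,337),(365,360),(382,385),(388,410)])/10-.45+[214,76]
W=np.array([wray(u,v,s,.064) for u,v in A])[:,:2]
B=np.array([(370,212),(484,325),(370,438),(257,325),(450,245),(450,405),(290,405),(290,245)])/10-.45+[214,76]
V=np.array([wray(u,v,s,.071) for u,v in B])[:,:2]
b=V.mean(0);print('bracket',b,np.hypot(*(V-b).T))
for r in (.00675,None):
  f=(lambda x:np.hypot(*(W-x[:2]).T)-(r if r else x[2]))
  o=least_squares(f,[b[0]+.003,b[1]-.006,.00675]);print(o.x,o.cost**.5,o.x[:2]-b,np.hypot(*(o.x[:2]-b)))
```

```text
bracket [0.51196659 0.13324467] [0.0071882  0.00716697 0.00721154 0.00712065 0.0071488  0.0071693
 0.00717708 0.0071645 ]
[0.51639282 0.12613666 0.00675   ] 0.0003024589879590584 [ 0.00442623 -0.00710801] 0.008373487229334713
[0.51734198 0.12473392 0.00826671] 0.00011209175880252537 [ 0.00537539 -0.00851075] 0.010066167671912077
```

Emit:
servo_tool(increments=[[0,[-4,-40,-25],0],[0,[-4,-50,-25],0],[0,[-4,-50,-25],0],[0,[-4,-50,-20],0],[0,[-5,-50,-15],0]])

```text
time_s: 3.28
position: [0.544, -0.1207, 0.2114]
tcp_rot: [[-0.97, 0.245, 0.001], [0.245, 0.97, 0.0], [-0.001, 0.0, -1.0]]
force: [1.3, -0.8, 0.6]
opening: 1.006
```

Emit:
servo_tool(increments=[[0,[-4,-50,0],0],[0,[-4,-50,0],0],[0,[-4,-40,-5],0],[0,[0,0,0],0]])

```text
time_s: 3.78
position: [0.5218, -0.2612, 0.2156]
tcp_rot: [[-0.968, 0.249, 0.002], [0.249, 0.968, -0.001], [-0.002, -0.001, -1.0]]
force: [-0.1, 0.8, -0.3]
opening: 0.999
```

Run:
```python
from h import *
s=bot.read_state();p,d=bot.capture('wrist')
print(s['position'],s['time_s'])
cv2.imwrite('pics/w3.png',p)
import pickle;pickle.dump(s,open('pics/w3.pkl','wb'))
u,v=wproj([0.5219,-.2596,0.119],s)[0];print(u,v)
u,v=int(u),int(v)
c=p[max(0,v-45):v+45,max(0,u-60):u+60];print(max(0,v-45),max(0,u-60));cv2.imwrite('pics/w3c.png',cv2.resize(c,None,fx=6,fy=6,interpolation=cv2.INTER_CUBIC))
```

```text
[ 0.52178145 -0.26116683  0.21564806] 3.775
254.59290912054303 190.70780946299007
145 194
```

View pics/w3.png

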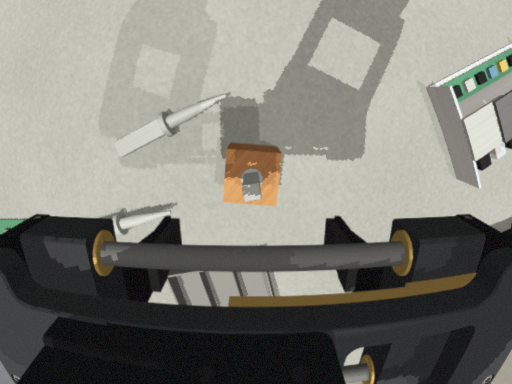

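View pics/w3c.png

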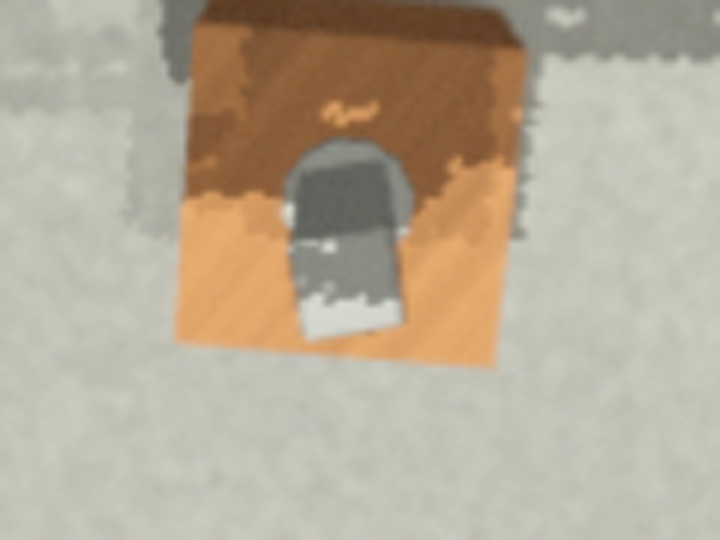

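Run:
```python
from h import *
import pickle
s=pickle.load(open('pics/w3.pkl','rb'))
A=np.array([(305,340),(404,322),(391,229),(292,246)])/6-.4+[194,145]
W=np.array([wray(u,v,s,.119) for u,v in A])[:,:2]*1000
print(W.round(1),W.mean(0))
for i in range(4):
  e=W[(i+1)%4]-W[i];print(np.hypot(*e).round(1),np.degrees(np.arctan2(e[1],e[0])).round(1))
print(bot.hold_point_z)
S=np.array([(178,340),(495,367),(527,48),(193,20)])/6-.4+[194,145]
W=np.array([wray(u,v,s,.062) for u,v in S])[:,:2]*1000
print(W.round(1),W.mean(0))
```

```text
[[ 529.3 -271. ]
 [ 530.3 -255.8]
 [ 515.7 -254.2]
 [ 514.5 -269.1]] [ 522.43221193 -262.52808465]
15.3 86.3
14.7 173.6
15.0 -94.4
14.9 -7.4
-0.0187
[[ 540.8 -300.1]
 [ 560.7 -244.2]
 [ 503.8 -224.8]
 [ 484.  -281.2]] [ 522.31850176 -262.59692262]
```

Emit:
servo_tool(increments=[[0,[0,0,30],-9],[0,[0,0,45],0],[0,[0,0,40],0],[0,[0,0,0],0]])

```text
time_s: 4.32
position: [0.5197, -0.2558, 0.0971]
tcp_rot: [[-0.996, 0.09, -0.007], [0.09, 0.996, 0.006], [0.007, 0.005, -1.0]]
force: [-0.3, 0.6, 1.0]
opening: 0.999
```

Emit:
servo_tool(increments=[[0.95,[0,0,0],0],[0.95,[0,0,0],0],[0.95,[0,0,0],0],[0.95,[0,0,0],0],[0.95,[0,0,0],0]])

```text
time_s: 4.95
position: [0.5219, -0.2603, 0.0999]
tcp_rot: [[-0.996, 0.093, 0.0], [0.093, 0.996, -0.0], [-0.0, -0.0, -1.0]]
force: [-0.6, -1.5, 0.5]
opening: 0.517
```

Emit:
servo_tool(increments=[[0.95,[0,0,0],0],[0.95,[0,0,0],0],[0.95,[0,0,0],0],[0.95,[0,0,0],0],[0.95,[0,0,0],0]])

```text
time_s: 5.58
position: [0.5219, -0.2604, 0.0995]
tcp_rot: [[-0.996, 0.093, 0.0], [0.093, 0.996, -0.0], [-0.0, -0.0, -1.0]]
force: [-0.3, -1.4, -1.2]
opening: 0.179
```

Emit:
servo_tool(increments=[[0.95,[0,0,0],9.5],[0.95,[0,0,0],9.5],[0.95,[0,0,0],9.5],[0.95,[0,0,0],9.5],[0.95,[0,0,0],0]])

```text
time_s: 6.2
position: [0.5218, -0.2599, 0.0994]
tcp_rot: [[-0.729, 0.685, -0.0], [0.685, 0.729, 0.0], [0.0, 0.0, -1.0]]
force: [0.2, -0.6, -1.2]
opening: 0.18
```

Emit:
servo_tool(increments=[[0.6,[0,0,0],0],[0.6,[0,0,0],0],[0.6,[0,0,0],0]])

```text
time_s: 6.58
position: [0.5219, -0.26, 0.0996]
tcp_rot: [[-0.728, 0.685, 0.0], [0.685, 0.728, 0.0], [0.0, 0.0, -1.0]]
force: [-0.3, 0.5, 0.8]
opening: 0.377
```

Emit:
servo_tool(increments=[[0.6,[0,0,9],0],[0.6,[0,0,9],0],[0.6,[0,0,9],0],[0.6,[0,0,0],0]])

```text
time_s: 7.08
position: [0.5211, -0.2596, 0.0713]
tcp_rot: [[-0.728, 0.686, -0.002], [0.686, 0.728, 0.002], [0.003, -0.0, -1.0]]
force: [-0.4, 0.9, -0.6]
opening: 0.399
```

Emit:
servo_tool(increments=[[0.95,[0,0,0],0],[0.95,[0,0,0],0],[0.95,[0,0,0],0],[0.95,[0,0,0],0],[0.95,[0,0,0],0]])

```text
time_s: 7.7
position: [0.522, -0.2603, 0.0729]
tcp_rot: [[-0.728, 0.686, 0.001], [0.686, 0.728, -0.001], [-0.001, -0.0, -1.0]]
force: [-1.0, -0.3, 2.1]
opening: 0.18
```

Emit:
servo_tool(increments=[[0.95,[0,0,-8],0],[0.95,[0,0,-15],0],[0.95,[0,0,-20],0],[0.95,[0,0,-25],0],[0.95,[0,0,-30],0]])

```text
time_s: 8.32
position: [0.521, -0.2591, 0.1716]
tcp_rot: [[-0.728, 0.686, -0.002], [0.686, 0.728, 0.002], [0.003, 0.0, -1.0]]
force: [0.4, -0.3, -1.9]
opening: 0.18
```

Run:
```python
from h import *
s=bot.read_state();p,d=bot.capture('wrist')
print(s['position'],s['time_s'],s['force'],s['moment'])
cv2.imwrite('pics/w4.png',p)
```

```text
[ 0.52096289 -0.25910419  0.1716406 ] 8.325 [ 0.38123769 -0.26067558 -1.86878518] [-0.04984836  0.02934324 -0.00066172]
```

View pics/w4.png

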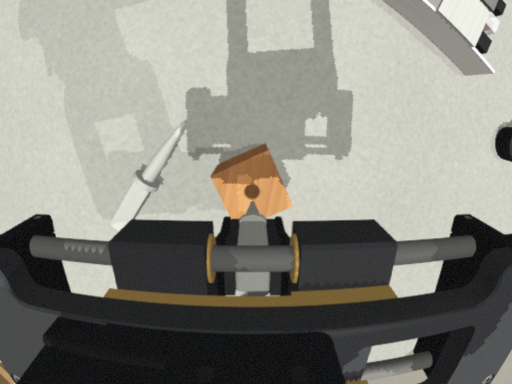

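Run:
```python
from h import *
s=bot.read_state();p=cv2.imread('pics/w4.png')
R=s['tcp_rot'];P=np.array(s['position'])
print('tip pred',wproj(P+R@[0,0,.0669-.0],s), wproj(P+R@[0.002,0.00,.0669],s), wproj(P+R@[0.0,0.002,.0669],s))
cv2.imwrite('pics/w4c.png',cv2.resize(p[180:240,212:292],None,fx=10,fy=10,interpolation=cv2.INTER_CUBIC))
```

```text
tip pred [[253.42428361 200.89333433]] [[253.42503267 198.52188344]] [[255.90757451 200.89049357]]
```

View pics/w4c.png

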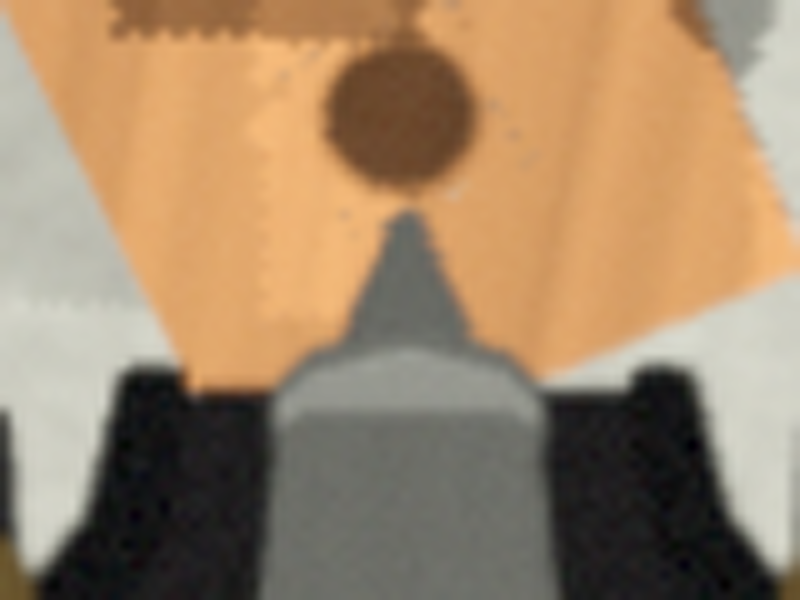

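Emit:
servo_tool(increments=[[0.95,[20,20,0],0],[0.95,[35,36,0],0],[0.95,[40,40,0],0],[0.95,[40,40,0],0],[0.95,[40,40,0],0]])

```text
time_s: 9.0
position: [0.5144, -0.01, 0.1707]
tcp_rot: [[-0.727, 0.686, -0.001], [0.686, 0.727, 0.001], [0.001, 0.0, -1.0]]
force: [1.2, -1.5, -2.1]
opening: 0.182
```

Emit:
servo_tool(increments=[[0.95,[40,40,0],0],[0.95,[35,36,0],0],[0.95,[25,28,0],0],[0.95,[0,0,0],0],[0.95,[0,0,0],0]])

```text
time_s: 9.62
position: [0.5133, 0.132, 0.1705]
tcp_rot: [[-0.728, 0.686, -0.001], [0.686, 0.728, -0.0], [0.0, -0.001, -1.0]]
force: [-0.0, -0.5, -1.3]
opening: 0.177
```

Emit:
servo_tool(increments=[[0.95,[0,0,10],0],[0.95,[0,0,10],0],[0.95,[0,0,0],0],[0.95,[0,0,0],0]])

```text
time_s: 10.12
position: [0.5139, 0.1319, 0.1503]
tcp_rot: [[-0.727, 0.686, -0.0], [0.686, 0.727, -0.0], [0.0, -0.0, -1.0]]
force: [-0.2, -0.2, -1.7]
opening: 0.179
```

Run:
```python
from h import *
s=bot.read_state();p,d=bot.capture('wrist')
print(s['position'],s['time_s'],s['force'],s['moment'])
cv2.imwrite('pics/w5.png',p)
cv2.imwrite('pics/w5c.png',cv2.resize(p[170:230,212:292],None,fx=10,fy=10,interpolation=cv2.INTER_CUBIC))
```

```text
[0.51388417 0.13189492 0.15028343] 10.125 [-0.18232709 -0.21248869 -1.73705205] [-0.0790884   0.01094819 -0.01340817]
```

View pics/w5c.png

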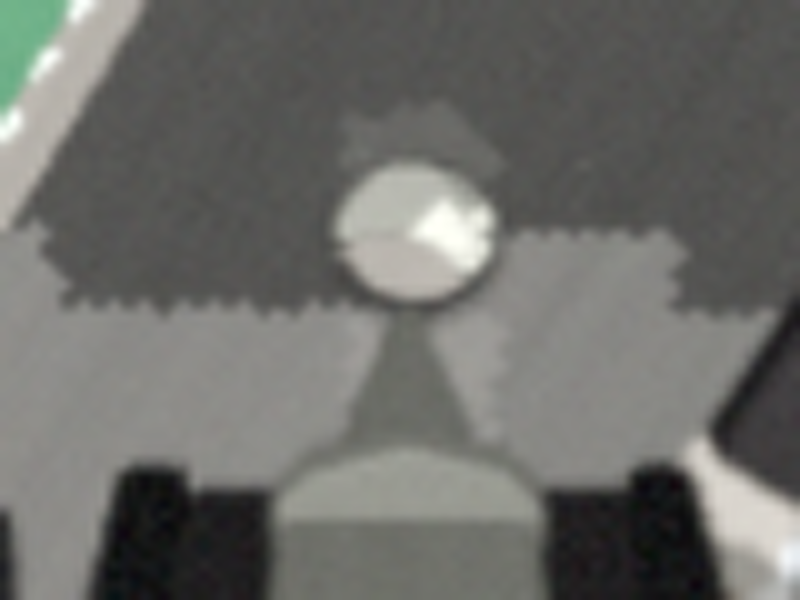

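Run:
```python
from h import *
s=bot.read_state();R=s['tcp_rot'];P=np.array(s['position'])
h=wray(41.5-.45+212,23.2-.45+170,s,.071);t=wray(40.7-.45+212,31-.45+170,s,P[2]-.0669)
th=R.T@(h-P)*1e3;tt=R.T@(t-P)*1e3
print(th,tt)
tt[0]-=1.5  # front edge->centre
D=R@((th-tt)*[1,1,0]);print('hole - tip world mm',D.round(2))
```

```text
[ 3.17706991 -0.26192537 79.52524397] [ 0.28726647 -0.94395524 66.89996745]
hole - tip world mm [-2.72  3.51 -0.  ]
```

Emit:
servo_tool(increments=[[0.95,[0,0,7],0],[0.95,[0,0,7],0],[0.95,[0,0,2],0],[0.95,[0,0,0],0]])

```text
time_s: 10.68
position: [0.5137, 0.1323, 0.1342]
tcp_rot: [[-0.728, 0.686, -0.001], [0.686, 0.728, -0.0], [0.0, -0.0, -1.0]]
force: [-0.4, -0.9, -2.0]
opening: 0.186
```

Emit:
servo_tool(increments=[[0.95,[0,0,1],0],[0.95,[0,0,1],0]])

```text
time_s: 10.92
position: [0.514, 0.1323, 0.1326]
tcp_rot: [[-0.728, 0.686, 0.0], [0.686, 0.728, -0.0], [-0.0, 0.0, -1.0]]
force: [-0.5, 0.5, -1.3]
opening: 0.183
```

Emit:
servo_tool(increments=[[0.95,[0,0,1],0],[0.95,[0,0,1],0]])

```text
time_s: 11.18
position: [0.5139, 0.1323, 0.1305]
tcp_rot: [[-0.728, 0.686, 0.0], [0.686, 0.728, -0.0], [-0.0, 0.0, -1.0]]
force: [0.1, 0.6, -1.8]
opening: 0.176
```

Emit:
servo_tool(increments=[[0.95,[0,0,1],0],[0.95,[0,0,0],0]])

```text
time_s: 11.42
position: [0.5139, 0.1323, 0.1295]
tcp_rot: [[-0.728, 0.686, 0.0], [0.686, 0.728, -0.0], [-0.0, -0.0, -1.0]]
force: [0.7, -0.0, -2.3]
opening: 0.181
```

Emit:
servo_tool(increments=[[0.95,[0,0,1],0],[0.95,[0,0,1],0]])

```text
time_s: 11.68
position: [0.514, 0.1322, 0.1276]
tcp_rot: [[-0.728, 0.686, 0.0], [0.686, 0.728, -0.0], [-0.0, 0.0, -1.0]]
force: [0.1, -0.2, -1.3]
opening: 0.18
```

Emit:
servo_tool(increments=[[0.95,[0,0,1],0],[0.95,[0,0,1],0]])

```text
time_s: 11.92
position: [0.5141, 0.1322, 0.1256]
tcp_rot: [[-0.728, 0.686, 0.001], [0.686, 0.728, -0.0], [-0.001, 0.0, -1.0]]
force: [0.1, -0.5, -0.7]
opening: 0.183
```

Emit:
servo_tool(increments=[[0.95,[0,0,1],0],[0.95,[0,0,1],0]])

```text
time_s: 12.18
position: [0.5142, 0.1321, 0.1236]
tcp_rot: [[-0.728, 0.686, 0.001], [0.686, 0.728, -0.0], [-0.001, 0.0, -1.0]]
force: [0.2, -1.8, -0.7]
opening: 0.182
```

Emit:
servo_tool(increments=[[0.95,[-0.4,-0.1,0.7],0],[0.95,[-0.4,-0.1,0.7],0]])

```text
time_s: 12.42
position: [0.5143, 0.1317, 0.1221]
tcp_rot: [[-0.727, 0.686, -0.0], [0.686, 0.727, 0.0], [0.0, 0.0, -1.0]]
force: [0.3, -0.0, -0.6]
opening: 0.18
```

Emit:
servo_tool(increments=[[0.95,[-0.4,-0.1,0.7],0],[0.95,[-0.4,-0.1,0.7],0]])

```text
time_s: 12.68
position: [0.5142, 0.1313, 0.1208]
tcp_rot: [[-0.727, 0.686, -0.001], [0.686, 0.727, 0.001], [0.001, -0.0, -1.0]]
force: [-1.8, 1.0, 1.6]
opening: 0.185
```

Emit:
servo_tool(increments=[[0.95,[-0.4,-0.1,0.7],0],[0.95,[-0.4,-0.1,0.7],0]])

```text
time_s: 12.92
position: [0.5143, 0.1308, 0.1193]
tcp_rot: [[-0.727, 0.686, -0.002], [0.686, 0.727, 0.001], [0.002, -0.0, -1.0]]
force: [-2.5, 3.7, 2.4]
opening: 0.183
```

Emit:
servo_tool(increments=[[0.95,[-0.5,-0.2,0.7],0],[0.95,[-0.5,-0.2,0.7],0]])

```text
time_s: 13.18
position: [0.5147, 0.1295, 0.1177]
tcp_rot: [[-0.728, 0.686, -0.002], [0.686, 0.728, 0.0], [0.002, -0.001, -1.0]]
force: [-2.4, 4.1, 2.3]
opening: 0.179
```

Emit:
servo_tool(increments=[[0.95,[-0.5,-0.2,0.7],0],[0.95,[-0.5,-0.2,0.7],0]])

```text
time_s: 13.42
position: [0.5153, 0.1282, 0.1163]
tcp_rot: [[-0.728, 0.686, -0.002], [0.686, 0.728, -0.0], [0.001, -0.001, -1.0]]
force: [-3.8, 3.5, 2.9]
opening: 0.181
```

Emit:
servo_tool(increments=[[0.95,[-0.5,-0.2,0.7],0],[0.95,[-0.5,-0.2,0.7],0]])

```text
time_s: 13.68
position: [0.5158, 0.1272, 0.1149]
tcp_rot: [[-0.728, 0.686, -0.002], [0.686, 0.728, -0.0], [0.001, -0.001, -1.0]]
force: [-3.3, 3.1, 3.0]
opening: 0.181
```

Emit:
servo_tool(increments=[[0.95,[0,0,1],0],[0.95,[0,0,1],0]])

```text
time_s: 13.92
position: [0.5158, 0.1271, 0.1129]
tcp_rot: [[-0.728, 0.686, -0.002], [0.686, 0.728, -0.0], [0.001, -0.001, -1.0]]
force: [-3.9, 3.2, 2.7]
opening: 0.182
```

Emit:
servo_tool(increments=[[0.95,[0,0,1],0],[0.95,[0,0,1],0]])

```text
time_s: 14.18
position: [0.5158, 0.1271, 0.1109]
tcp_rot: [[-0.728, 0.686, -0.002], [0.686, 0.728, -0.0], [0.001, -0.001, -1.0]]
force: [-4.2, 3.5, 3.1]
opening: 0.183
```

Emit:
servo_tool(increments=[[0.95,[0,0,1],0],[0.95,[0,0,1],0]])

```text
time_s: 14.42
position: [0.5157, 0.1271, 0.1089]
tcp_rot: [[-0.728, 0.686, -0.002], [0.686, 0.728, -0.0], [0.001, -0.002, -1.0]]
force: [-4.1, 3.4, 3.2]
opening: 0.185
```

Emit:
servo_tool(increments=[[0.95,[0,0,1],0],[0.95,[0,0,1],0],[0.95,[0,0,1],0]])

```text
time_s: 14.8
position: [0.5155, 0.1271, 0.1059]
tcp_rot: [[-0.728, 0.686, -0.002], [0.686, 0.728, -0.0], [0.001, -0.002, -1.0]]
force: [-5.2, 3.2, 3.4]
opening: 0.181
```

Emit:
servo_tool(increments=[[0.95,[0,0,1],0],[0.95,[0,0,1],0],[0.95,[0,0,1],0]])

```text
time_s: 15.18
position: [0.5153, 0.127, 0.1029]
tcp_rot: [[-0.728, 0.686, -0.003], [0.686, 0.728, -0.0], [0.002, -0.002, -1.0]]
force: [-4.7, 3.3, 3.2]
opening: 0.179
```

Emit:
servo_tool(increments=[[0.95,[0,0,1],0],[0.95,[0,0,1],0]])

```text
time_s: 15.42
position: [0.5152, 0.127, 0.1009]
tcp_rot: [[-0.728, 0.686, -0.003], [0.686, 0.728, -0.001], [0.002, -0.002, -1.0]]
force: [-4.5, 2.8, 4.6]
opening: 0.182
```

Emit:
servo_tool(increments=[[0.95,[0,0,1],0],[0.95,[0,0,1],0]])

```text
time_s: 15.68
position: [0.5151, 0.127, 0.0988]
tcp_rot: [[-0.728, 0.686, -0.003], [0.686, 0.728, -0.001], [0.002, -0.003, -1.0]]
force: [-4.4, 3.8, 2.8]
opening: 0.182
```

Emit:
servo_tool(increments=[[0.95,[0,0,1],0],[0.95,[0,0,1],0]])

```text
time_s: 15.92
position: [0.5153, 0.1271, 0.0968]
tcp_rot: [[-0.728, 0.686, -0.003], [0.686, 0.728, -0.0], [0.002, -0.002, -1.0]]
force: [-4.1, 3.2, 2.3]
opening: 0.18
```

Emit:
servo_tool(increments=[[0.95,[0,0,1],0],[0.95,[0,0,0.5],0]])

```text
time_s: 16.18
position: [0.5154, 0.1271, 0.0953]
tcp_rot: [[-0.728, 0.686, -0.003], [0.686, 0.728, -0.0], [0.002, -0.002, -1.0]]
force: [-3.6, 2.9, 1.7]
opening: 0.181
```

Emit:
servo_tool(increments=[[0.95,[0,0,1],0],[0.95,[0,0,0.5],0]])

```text
time_s: 16.42
position: [0.5156, 0.1271, 0.0939]
tcp_rot: [[-0.728, 0.686, -0.002], [0.686, 0.728, -0.0], [0.001, -0.002, -1.0]]
force: [-4.1, 2.0, 2.8]
opening: 0.182
```

Emit:
servo_tool(increments=[[0.95,[0,0,1],0],[0.95,[0,0,0.5],0]])

```text
time_s: 16.68
position: [0.5157, 0.1271, 0.0924]
tcp_rot: [[-0.728, 0.686, -0.002], [0.686, 0.728, -0.0], [0.001, -0.002, -1.0]]
force: [-3.8, 2.7, 2.4]
opening: 0.18
```

Emit:
servo_tool(increments=[[0.95,[0,0,1],0],[0.95,[0,0,1],0]])

```text
time_s: 16.92
position: [0.5158, 0.1271, 0.0904]
tcp_rot: [[-0.728, 0.686, -0.002], [0.686, 0.728, -0.0], [0.001, -0.001, -1.0]]
force: [-4.2, 3.2, 2.9]
opening: 0.178
```

Emit:
servo_tool(increments=[[0.95,[0,0,1],0],[0.95,[0,0,1],0]])

```text
time_s: 17.18
position: [0.5158, 0.1271, 0.0884]
tcp_rot: [[-0.728, 0.686, -0.002], [0.686, 0.728, -0.0], [0.001, -0.001, -1.0]]
force: [-4.7, 2.8, 3.1]
opening: 0.184
```

Emit:
servo_tool(increments=[[0.95,[0,0,1],0],[0.95,[0,0,1],0]])

```text
time_s: 17.42
position: [0.5158, 0.1271, 0.0864]
tcp_rot: [[-0.728, 0.686, -0.002], [0.686, 0.728, -0.0], [0.001, -0.001, -1.0]]
force: [-4.6, 3.1, 2.6]
opening: 0.185
```

Emit:
servo_tool(increments=[[0.95,[0,0,1],0],[0.95,[0,0,1],0]])

```text
time_s: 17.68
position: [0.5158, 0.1271, 0.0844]
tcp_rot: [[-0.728, 0.686, -0.002], [0.686, 0.728, -0.0], [0.001, -0.001, -1.0]]
force: [-4.3, 3.8, 2.5]
opening: 0.18
```

Emit:
servo_tool(increments=[[0.95,[0,0,0.7],0],[0.95,[0,0,0.5],0]])

```text
time_s: 17.92
position: [0.5158, 0.1271, 0.0832]
tcp_rot: [[-0.728, 0.686, -0.002], [0.686, 0.728, -0.0], [0.001, -0.001, -1.0]]
force: [-4.8, 3.0, 3.2]
opening: 0.187
```

Emit:
servo_tool(increments=[[0.95,[0,0,0.5],0],[0.95,[0,0,0],0]])

```text
time_s: 18.18
position: [0.5158, 0.1271, 0.0827]
tcp_rot: [[-0.728, 0.686, -0.002], [0.686, 0.728, -0.0], [0.001, -0.001, -1.0]]
force: [-4.0, 4.4, 1.8]
opening: 0.18
```

Emit:
servo_tool(increments=[[0.95,[0,0,0.4],0],[0.95,[0,0,0],0]])

```text
time_s: 18.42
position: [0.5158, 0.1271, 0.0823]
tcp_rot: [[-0.728, 0.686, -0.002], [0.686, 0.728, -0.0], [0.001, -0.001, -1.0]]
force: [-4.0, 3.7, 2.2]
opening: 0.181
```

Emit:
servo_tool(increments=[[0.95,[0,0,0.3],0],[0.95,[0,0,0],0]])

```text
time_s: 18.68
position: [0.5158, 0.1271, 0.082]
tcp_rot: [[-0.728, 0.686, -0.002], [0.686, 0.728, -0.0], [0.001, -0.001, -1.0]]
force: [-4.4, 3.5, 1.8]
opening: 0.18
```

Emit:
servo_tool(increments=[[0.95,[0,0,0.3],0],[0.95,[0,0,0],0]])

```text
time_s: 18.92
position: [0.5158, 0.1271, 0.0818]
tcp_rot: [[-0.728, 0.686, -0.002], [0.686, 0.728, -0.0], [0.001, -0.001, -1.0]]
force: [-3.9, 4.3, 3.7]
opening: 0.183
```

Emit:
servo_tool(increments=[[0.95,[0,0,0.3],0],[0.95,[0,0,0],0]])

```text
time_s: 19.18
position: [0.5159, 0.127, 0.0818]
tcp_rot: [[-0.728, 0.686, -0.001], [0.686, 0.728, -0.001], [0.0, -0.001, -1.0]]
force: [-4.0, 3.7, 5.3]
opening: 0.18
```

Emit:
servo_tool(increments=[[0.95,[0,0,0.3],0],[0.95,[0,0,0],0]])

```text
time_s: 19.42
position: [0.5161, 0.127, 0.0817]
tcp_rot: [[-0.728, 0.686, -0.001], [0.686, 0.728, -0.001], [0.0, -0.001, -1.0]]
force: [-5.1, 2.6, 6.6]
opening: 0.184
```

Emit:
servo_tool(increments=[[0.95,[0,0,0.4],0],[0.95,[0,0,0],0]])

```text
time_s: 19.68
position: [0.5166, 0.127, 0.0817]
tcp_rot: [[-0.728, 0.686, 0.0], [0.686, 0.728, -0.001], [-0.001, -0.0, -1.0]]
force: [-4.8, 2.7, 8.4]
opening: 0.182
```

Emit:
servo_tool(increments=[[0.95,[0,0,0.4],0],[0.95,[0,0,0],0]])

```text
time_s: 19.92
position: [0.5169, 0.127, 0.0817]
tcp_rot: [[-0.728, 0.686, 0.001], [0.686, 0.728, -0.001], [-0.001, 0.0, -1.0]]
force: [-3.8, 2.5, 10.4]
opening: 0.181
```

Run:
```python
from h import *
s=bot.read_state();print(s['force'],s['position'])
p,d=bot.capture('wrist');cv2.imwrite('pics/w6.png',p)
cv2.imwrite('pics/w6c.png',cv2.resize(p[150:270,172:332],None,fx=5,fy=5,interpolation=cv2.INTER_CUBIC))
```

```text
[-3.77405021  2.47730396 10.39346646] [0.51694877 0.12701886 0.08169139]
```

View pics/w6c.png

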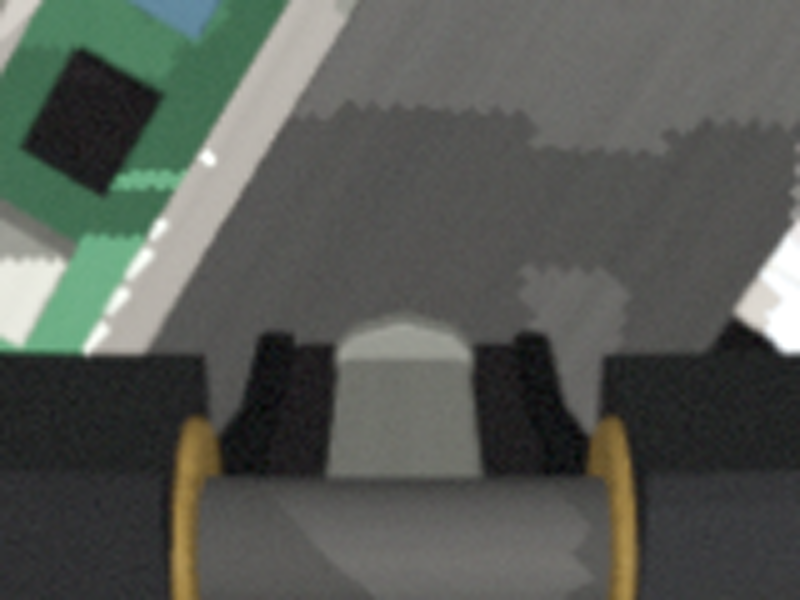

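Emit:
servo_tool(increments=[[0.95,[0,0,-0.8],0],[0.95,[0,0,-0.8],0],[0.95,[0,0,0],0]])

```text
time_s: 20.35
position: [0.5169, 0.127, 0.0819]
tcp_rot: [[-0.728, 0.686, 0.0], [0.686, 0.728, -0.0], [-0.001, 0.0, -1.0]]
force: [-2.8, 1.8, -0.0]
opening: 0.182
```

Emit:
servo_tool(increments=[[0.5,[0,0,0],0],[0.5,[0,0,0],0],[0.5,[0,0,0],0],[0.5,[0,0,0],0]])

```text
time_s: 20.85
position: [0.5169, 0.1271, 0.0822]
tcp_rot: [[-0.728, 0.686, 0.001], [0.686, 0.728, -0.0], [-0.001, 0.0, -1.0]]
force: [-0.3, -0.0, 0.9]
opening: 0.48
```

Emit:
servo_tool(increments=[[0.5,[0,0,-8],0],[0.5,[0,0,-20],0],[0.5,[0,0,-30],0],[0.5,[0,0,-40],0],[0.5,[0,0,-20],0]])

```text
time_s: 21.48
position: [0.5176, 0.1273, 0.2029]
tcp_rot: [[-0.728, 0.686, 0.004], [0.686, 0.728, 0.0], [-0.003, 0.003, -1.0]]
force: [0.1, -0.9, -0.7]
opening: 0.502
```

Run:
```python
from h import *
s=bot.read_state();print(s['force'],s['position'],s['time_s'])
p,d=bot.capture('wrist');cv2.imwrite('pics/w7c.png',cv2.resize(p[100:280,132:372],(800,600),interpolation=cv2.INTER_CUBIC))
p,d=bot.capture('scene');cv2.imwrite('pics/s7c.png',cv2.resize(p[120:240,190:350],(800,600),interpolation=cv2.INTER_CUBIC))
P=cloud('scene',d)
p,d=bot.capture('top');P=cloud('top',d)
q=P[195:280,170:280].reshape(-1,3)
for z0,z1,n in((.118,.14,'driftTop'),(.085,.14,'grip')):
  k=q[(q[:,2]>z0)&(q[:,2]<z1)&(np.hypot(q[:,0]-.516,q[:,1]-.127)<.03)];print(n,len(k),k.mean(0) if len(k) else '',np.median(k[:,2]))
```

```text
[ 0.09916302 -0.88529202 -0.70715398] [0.5175907  0.12733184 0.20290674] 21.475
driftTop 0  nan
grip 0  nan
  return _methods._mean(a, axis=axis, dtype=dtype,
  ret = ret.dtype.type(ret / rcount)
```

View pics/w7c.png

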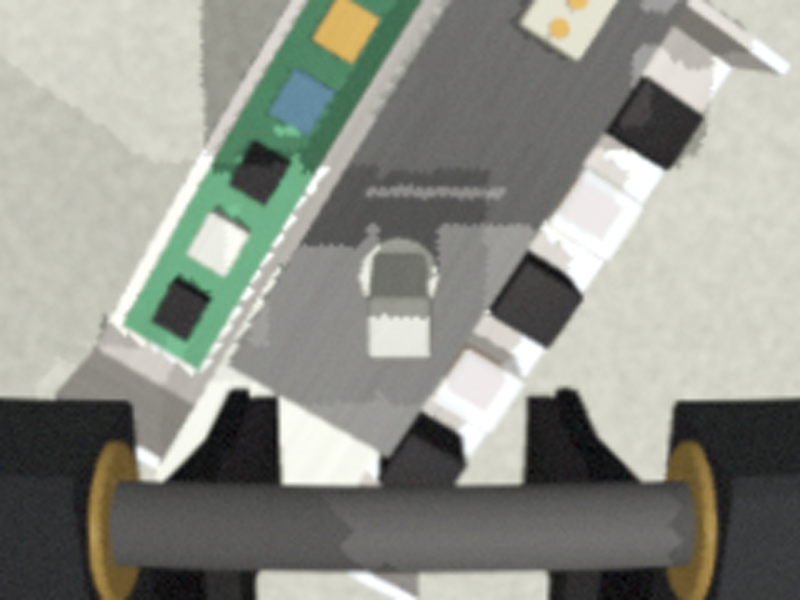

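View pics/s7c.png

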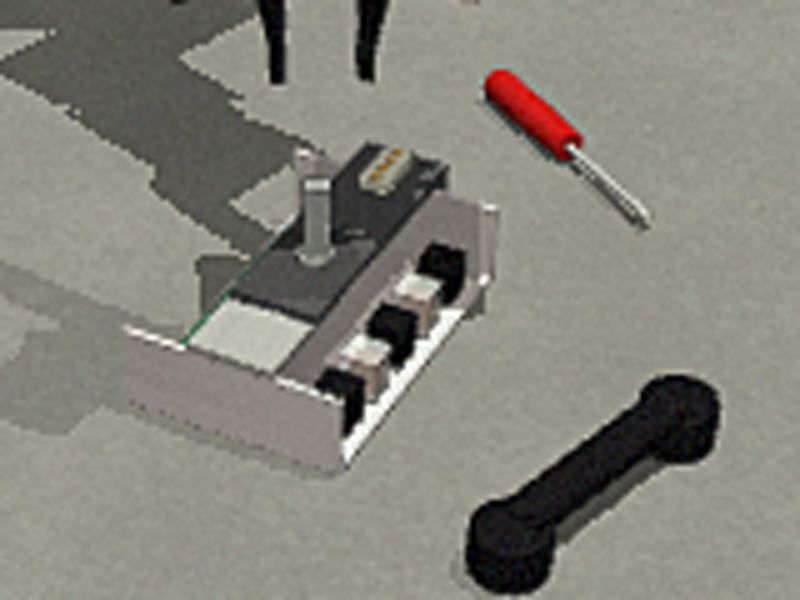

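Run:
```python
from h import *
p,d=bot.capture('scene');P=cloud('scene',d)
q=P[150:180,245:262].reshape(-1,3);k=q[(np.hypot(q[:,0]-.516,q[:,1]-.128)<.014)]
print(len(k),np.percentile(k[:,2],[5,50,90,98]).round(4))
hi=k[k[:,2]>.085];print(hi.mean(0))
b=P[165:185,235:275].reshape(-1,3);print('bracket z',np.median(b[(b[:,2]>.06)&(b[:,2]<.08)][:,2]))
s=bot.read_state();print(s['time_s'],s['force'])
bot.hand_in()
```

```text
78 [0.0741 0.1022 0.1279 0.1297]
[0.52184248 0.12313481 0.11150949]
bracket z 0.07048387245804374
21.675 [-0.37153643 -0.35739645 -0.5566288 ]
the job is handed in; nothing more can be done
```

The drift is fully home in the frame with its collar flush on the bracket, standing free. The job was handed in at about 21.7 s.

- **Which drift:** I used the shortest of the three look-alikes, the one in the wooden stand. I gripped it high and turned it 38° in the stand so I could grip it lower without the gripper touching the other two.
- **Finding the hole:** The wrist camera showed part of the nut plate's hole through the bracket hole. It lay about 8 mm off towards world (+4.4, −7.1) mm. I aimed the tip at the overlap, and it went in on the first try without touching the plate.
- **Pressing home:** The taper drew the bracket over with about 5–6 N sideways. The highest reading at any step was about 10 N down, when seating the collar. I then released the drift and lifted clear.

**Last checks:**
- Seating stopped at TCP z = 81.7 mm; I had worked out 81.9 mm.
- After release the drift's top measured about 128 mm high, which matches a flush collar.
- The pictures show it upright, and the screwdriver and handset look undisturbed. I did not check the tray again.

**What disagreed:** The top camera's depth check of the inserted drift returned no points, perhaps because the arm blocked its view, so I used the scene camera's depth instead. The wrist and top cameras differed by 2–3 mm on position, which I allowed for when aiming.

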